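# Prove a trailer coupler on the tow ball

## Task

Check the freshly ground trailer coupler on the proving stand: lower it level onto the tow ball, in line with the stand, and press it down past its spring keeper until the socket is fully home on the ball and the tongue lies on the middle of its sprung rest. Then press its latch lever all the way down to its stop and leave the coupler latched there. Use light hand pressure only, so that the ball and stand are never loaded hard, and leave the other things on the bench where they are.

Things in the scene. Friction and masses are not known exactly. Their poses are not given: they have to be found in the camera images.
- ball (a point): Centre of the polished steel tow ball, 48 mm in diameter, that stands on a neck 24 mm thick on the proving stand, 66 mm above the bench (crown at 90 mm). Axes as stand.
- stand: Proving stand, fixed to the bench: dark steel base plate 250 x 110 mm, 10 mm thick, with the ball and, 142 mm behind it, the tongue rest. Origin on the bench straight under the ball centre; +x runs from the rest towards the ball and on, +z up. The plate reaches from x = -195 to +55 mm, y = +-55 mm.
- rest (a point): Middle of the rubber-faced top of the tongue rest on the stand: a crossbar 16 mm (x) by 74 mm (y) carried on two coil springs, its top 44 mm above the bench, 142 mm behind the ball. It gives about 0.4 mm per newton, at most 10 mm, and springs back: so the tongue, tipping about the ball, sinks several mm while the lever is pressed. Axes as stand.
- coupler: Bare cast-aluminium trailer coupler, about 0.64 kg, lying upright on the bench, socket mouth down. Origin on its flat underside, straight below the socket centre; +x from tongue to nose, +z up. Flat cheeks at y = +-29 mm (58 mm wide) from x = -46 to +11, round nose to +29, dome top 58 mm above the underside; behind it a channel tongue 50 mm wide, 34 mm high, back to x = -162 mm.
- socket (a point): Centre of the coupler's socket, 22 mm above the underside: comes to the ball centre when the coupler is home. Axes as coupler. The socket is open below, 50.4 mm wide inside (1.2 mm clear of the ball all round); its roof is 24 mm above this point and then rests on the ball's crown.
- keeper (a point): Sprung steel bar 8 mm thick inside the rear of the socket, 14 mm below its centre. It meets the ball with the socket still about 28 mm above home and, left to its own weight, the coupler hangs there; pushing past takes up to 25 N in all, with the bar furthest back 14 mm above home; then it springs under the ball and the coupler drops home. Pushed well back, it keeps the lever just off its stop; the shut lever locks it.
- coupler_grip (a point): Good place to grasp the coupler across its cheeks (58 mm wide along the coupler's y), 25 mm ahead of its centre of mass: 20 mm behind and 6 mm above socket, 28 mm above the underside. Axes as socket.
- tongue (a point): Point on the underside of the coupler's tongue, in the middle of its width, 142 mm behind socket: comes to rest when the coupler is home and in line with the stand. Axes as socket.
- lever (a joint): Angle of the coupler's steel latch lever: 0 raised (46 degrees above level, slanting up to the rear), 0.80 rad fully down against its stop, where it lies level over the tongue. It starts between 0 and 0.12. It turns about a level pin across the coupler 48 mm behind and 26 mm above socket. It is stiff (friction, about 1.35 N m all the way) and stays where it is left.
- lever_paddle (a point): On the upper face of the lever's paddle, 76 mm from the pin. The paddle is a flat plate 34 mm wide and 6 mm thick, from 60 to 96 mm from the pin; with the lever down its upper face is 29 mm above the socket centre's level. Own z axis is square to the paddle, away from the tongue.
- discs: Stack of four grinding discs, 115 mm across, 13 mm high, lying flat. Loose, not part of the job. Origin on its underside.
- wrench: Steel wrench, 200 mm long, lying flat. Loose, not part of the job. Origin on its underside.
- grease_tin: Squat round steel tin, 75 mm across, 46 mm high. Loose, not part of the job. Origin on its underside.
- offcut: Offcut of dark steel angle, 150 mm long, 40 mm high. Loose, not part of the job. Origin on its underside.
- wire_brush: Brush with a wooden handle, lying flat. Loose, not part of the job. Origin on its underside.

How it is judged:
By the outcome, as a careful person would: the job done as asked, in the order asked, and still so for the second after the job is handed in, with the robot touching nothing.
It also fails if it takes over 72 s, if anything falls off the work surface, if the arm or the gripper's body presses on something with over 40 N, if the wrist force passes 120 N, or if a joint passes its speed limit or range.

## Robot

A 7-joint arm with a two-finger parallel gripper is mounted at the origin on the work surface. World frame = base frame: x ahead of the robot, y to its left, z up, the work surface at z = 0. Lengths are in mm, angles in rad, forces in N, time in s.
With the tool pointing down it reaches from about 400 to 875 mm from the base axis. Payload 4.4 kg.
Tool frame: the origin (TCP) lies at the very end of the fingers, on their centre line; the grasp point (between the pads) lies 19 mm behind it; y points along the fingers, z is the direction in which the jaws open and shut, and the axes are right-handed (so a half turn about y gives the same grasp; the last joint's range is limited). The gripper opens to 85 mm and grips with 20 to 120 N. Pads are 22 mm wide; open, the fingers measure 114 mm over their backs; the gripper's body (76 mm by 85 mm) begins 54 mm behind the grasp point. The pads swing forward as they close: fully open they stand 13 mm farther back than shut.
Start: joints at [-1.289, 0.628, 0.038, 1.517, -0.027, 0.996, -0.02], TCP at [221.517, 611.104, 231.313] pointing down, gripper open.
Joint ranges: [-3.06, 3.06], [-0.37, 2.12], [-1.25, 1.32], [0.18, 2.47], [-1.1, 4.24], [0.23, 1.98], [-2.94, 2.94]. Speed limits (rad/s): [2.57, 2.57, 3.14, 3.14, 3.14, 3.14, 3.14].

## Interface

Orientations are given as [roll, pitch, yaw] about the fixed x, y, z axes, in that order (R = Rz(yaw) Ry(pitch) Rx(roll)).
In Python, from cell import * gives the robot as it stands.
- The arm moves only by the tool apply_moves, never from a script. Its argument "targets" is a list of rows, each a list of 6 numbers: the shift along the tool's x, y, z in units of 40 mm (1.0 is 40 mm), then the turn, a rotation vector about the tool's x, y, z in units of 8 degrees (1.0 is 8 degrees). A call has 1 to 12 rows; each row shifts and turns the commanded pose from where the row before left it, along the tool's axes as they then stand; what a row does not reach is not made up. A row lasts 1/8 s, in which the tool goes at most 62.5 mm and 10.7 degrees, less where a joint would pass 70% of its speed; a pose out of reach is approached as far as the arm can. A call is refused whole if a number of a shift passes 1 or a number of a turn 1, either way. A call with a gripper value outside its range is refused whole. "jaw" is the gripper command: -1 is shut, 1 is fully open, values between are in proportion, set as the call begins (left out, the last holds). The fingers move at their own pace and stop on an object; the grip force is fixed at half the most. Time passes only in rows, so rows that do not move let the fingers close. It gives the time, the measured TCP pose, the force and the opening at its end, in the units of the state.
- read_state(): the state, without advancing time (a new reading comes with each control period).
- get_image(name): name is "scene" or "side" or "wrist"; returns the picture (480x640x3 uint8, red, green, blue); there is no depth.
- calibration(name): a dict with "fx", "fy", "cx", "cy" (pixels), "k1" (the pictures are not rectified: a ray, as slopes to the right and down, at radius r is drawn at 1 + k1 r^2 times it, then the intrinsics apply), "world_from_camera" (4x4, takes a point from camera to world coordinates). Camera axes: x right, y down, z forward; pixel columns grow to the right and rows downward; lengths in mm; the calibration is good to about 2 mm. A picture is of the moment at which its call begins: read the wrist's pose just before it. calibration takes no time and is no camera call; for the wrist camera it gives the pose at the moment of the call.
- finish_job(): hands the job in, once; it reports no verdict.
The state is a dict: "clock": time; "qpos": joint angles; "qd": joint speeds; "tau": joint torques, N m; "eef_pos": TCP position; "tool_rot": TCP orientation; "force": force on the tool from outside, world axes, zero at the start; "torque": the same for the moment, N m; "width": finger opening in mm.
Only numpy, scipy, OpenCV 4.12 (cv2) and the standard library are available. Lean on these libraries where they do the work, as an engineer would, in place of code of your own. Each camera call takes 0.05 s, during which the arm holds its last target. There are 200 camera calls.

## Working session

There is one attempt and no reset: what is moved stays moved. The work goes in short steps, Python scripts to look and compute and a tool call to move; the robot and the scene stay as the last step left them, time stands still between calls to the robot, and variables do not carry over. Pictures are saved under pics/ and viewed, about 8 in all and at most 12, crops included, and the job is handed in when it is done.

Besides the shell and the picture viewer there is one more tool, called after "Request:" as name(argument=value, ...), one argument or row to a line, values as JSON. apply_moves: Moves the arm, as the interface text tells. Its arguments: {"type":"object","properties":{"targets":{"type":"array"},"jaw":{"type":"number"}},"required":["targets"]}

```bash
mkdir -p pics
python3 - <<'E'
from cell import *
import cv2
s=read_state();print({k:np.round(v,3).tolist() if not isinstance(v,(int,float)) else v for k,v in s.items()} if 'np' in globals() else s)
for n in("scene","side"):
    c=calibration(n);print(n,c)
    cv2.imwrite(f"pics/{n}0.png",get_image(n)[:,:,::-1])
E
```

```text
{'clock': 0.0, 'qpos': array([-1.288804  ,  0.62937435,  0.0384229 ,  1.51836523, -0.02702547,
        0.99626753, -0.02002076]), 'qd': array([ 1.94244351e-03, -1.38669788e-04, -9.26093099e-04, -1.35896751e-04,
       -6.73495194e-04, -3.31361470e-05, -3.25272164e-04]), 'tau': array([-1.56988162e-04, -5.63398647e+01,  1.22627344e+00, -1.93452144e+01,
        1.10297219e-02,  1.04523380e-02,  7.89008539e-06]), 'eef_pos': array([221.28013725, 610.51953027, 230.37131267]), 'tool_rot': array([-1.57269373e+00,  6.20686516e-06, -3.47811481e-01]), 'force': array([-0.09458464,  0.02082168, -0.13813081]), 'torque': array([ 0.04541929, -0.01829918, -0.00764664]), 'width': 85.0774637789127}
scene {'fx': 578.0011416356634, 'fy': 578.0011416356634, 'cx': 308.7583446394261, 'cy': 235.33681993121345, 'k1': -0.029248797290758168, 'world_from_camera': array([[ 1.57136497e-01,  7.51839465e-01, -6.40347984e-01,
         1.36952291e+03],
       [ 9.87369849e-01, -1.32879015e-01,  8.62783257e-02,
        -1.06741019e+02],
       [-2.02213590e-02, -6.45817766e-01, -7.63223761e-01,
         1.12628792e+03],
       [ 0.00000000e+00,  0.00000000e+00,  0.00000000e+00,
         1.00000000e+00]])}
side {'fx': 525.4852942948143, 'fy': 525.4852942948143, 'cx': 322.98257295771896, 'cy': 234.95518317389292, 'k1': -0.008974486647874026, 'world_from_camera': array([[ 9.84339526e-01, -6.69962481e-02,  1.63055819e-01,
         3.05288077e+02],
       [-1.75088720e-01, -4.79049386e-01,  8.60148607e-01,
        -9.44141361e+02],
       [ 2.04850606e-02, -8.75227507e-01, -4.83277533e-01,
         6.43820667e+02],
       [ 0.00000000e+00,  0.00000000e+00,  0.00000000e+00,
         1.00000000e+00]])}
```

View pics/scene0.png

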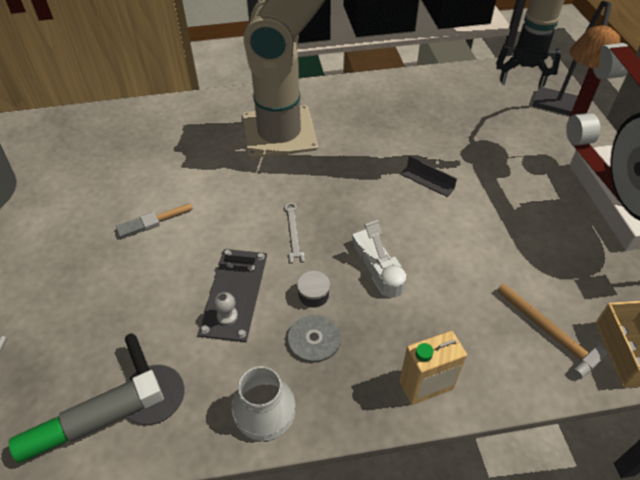

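View pics/side0.png

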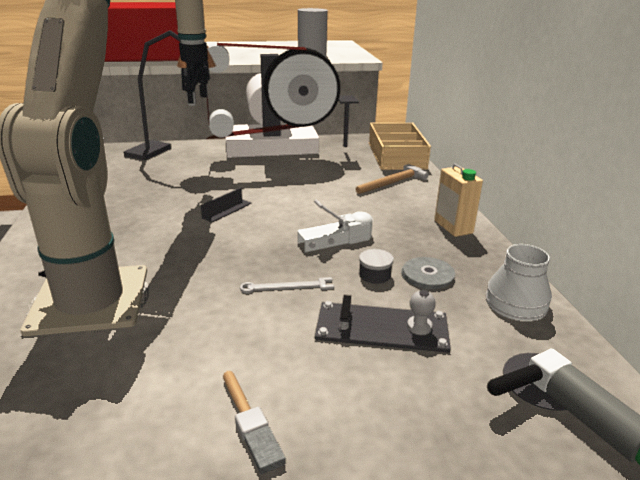

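The scene view shows the stand (ball at 226,301, rest near 240,262) and the coupler (dome at 393,276, tongue end near 365,240). The side view has the ball at 423,302 and the dome at 360,220.

```bash
cat > h.py <<'E'
from cell import *
import numpy as np, cv2
from scipy.spatial.transform import Rotation as Ro
def ray(c,px):
    K=np.array([[c['fx'],0,c['cx']],[0,c['fy'],c['cy']],[0,0,1.]])
    u=cv2.undistortPoints(np.array([[px]],float),K,np.array([c['k1'],0,0,0,0]))[0,0]
    T=c['world_from_camera'];d=T[:3,:3]@[u[0],u[1],1];return T[:3,3],d/np.linalg.norm(d)
def onz(c,px,z):
    o,d=ray(c,px);return o+d*(z-o[2])/d[2]
def tri(*rs):
    A=sum(np.eye(3)-np.outer(d,d) for o,d in rs);b=sum((np.eye(3)-np.outer(d,d))@o for o,d in rs)
    p=np.linalg.solve(A,b);return p,[round(np.linalg.norm(np.cross(p-o,d)),1) for o,d in rs]
def proj(c,p):
    T=c['world_from_camera'];q=T[:3,:3].T@(np.array(p,float)-T[:3,3]);u=q[:2]/q[2];u=u*(1+c['k1']*(u@u))
    return np.array([c['fx']*u[0]+c['cx'],c['fy']*u[1]+c['cy']])
def R(rpy): return Ro.from_euler('xyz',rpy).as_matrix()
def down(yaw): return Ro.from_euler('z',yaw).as_matrix()@Ro.from_euler('x',-np.pi/2).as_matrix()
def delta(p,Rt):
    s=read_state();R0=R(s['tool_rot'])
    sh=R0.T@(np.array(p)-s['eef_pos'])/40;w=np.degrees(Ro.from_matrix(R0.T@Rt).as_rotvec())/8
    return sh.round(3),w.round(3)
E
python3 - <<'E'
from h import *
np.set_printoptions(precision=1,suppress=True)
a,b=calibration('scene'),calibration('side')
print('ball',tri(ray(a,(226,301)),ray(b,(423,303))))
print('dome z~34',tri(ray(a,(394,275)),ray(b,(362,222))))
for p in[(228,250),(267,254),(200,335),(246,340)]:print('plate',onz(a,p,10))
for p in[(317,338),(449,349),(325,304),(449,310)]:print('plate side',onz(b,p,10))
print('tongue end', [onz(a,p,34) for p in[(354,238),(383,232)]])
for n in('scene','side'):
    im=get_image(n);
    cr=im[210:310,330:430] if n=='scene' else im[190:260,285:385]
    cv2.imwrite(f'pics/c_{n}.png',cv2.resize(cr,None,fx=6,fy=6,interpolation=cv2.INTER_CUBIC)[:,:,::-1])
E
```

```text
ball (array([ 637.4, -197.2,   66.5]), [np.float64(1.8), np.float64(1.8)])
dome z~34 (array([615.9, 189.3,  40. ]), [np.float64(4.1), np.float64(4.1)])
plate [ 445.2 -186.    10. ]
plate [474.6 -91.6  10. ]
plate [ 677.3 -264.2   10. ]
plate [ 707.1 -164.2   10. ]
plate side [ 439.5 -201.    10. ]
plate side [ 670.1 -267.1   10. ]
plate side [ 472.7 -100.2   10. ]
plate side [ 714.6 -156.7   10. ]
tongue end [array([481. , 125.1,  34. ]), array([474.4, 199.9,  34. ])]
```

View pics/c_scene.png

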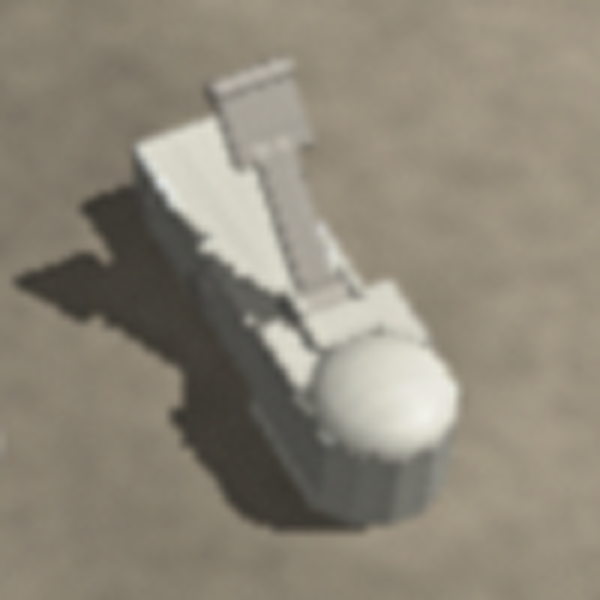

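The crop shows the coupler with its dome near (394,275), rear-left tongue corner at (353,235), and the lever raised to the rear. Its yaw is about 0.29. I'll go above it.

Run:
```python
from h import *
np.set_printoptions(precision=3,suppress=True)
c=calibration('wrist');s=read_state();R0=R(s['tool_rot']);T=c['world_from_camera']
print('cam in tool',R0.T@(T[:3,3]-s['eef_pos']),R0.T@T[:3,:3],c['fx'],c['cx'],c['cy'],c['k1'])
print(onz(calibration('scene'),(394.2,275.5),35))
print(delta([597,183,230],down(.29)))
```

```text
cam in tool [ -72.344 -142.796   -1.208] [[ 0.     0.959  0.284]
 [ 0.001 -0.284  0.959]
 [ 1.    -0.    -0.001]] 339.4641026951194 321.2494694879021 235.09001489470523 -0.05563868984237424
[609.617 193.428  35.   ]
(array([12.473,  0.027, -6.853]), array([ 0.008, -4.568, -0.003]))
```

Request:
apply_moves(
  targets=[
    [1,0,-0.55,0,0,0],
    [1,0,-0.55,0,0,0],
    [1,0,-0.55,0,0,0],
    [1,0,-0.55,0,0,0],
    [1,0,-0.55,0,0,0],
    [1,0,-0.55,0,0,0],
    [1,0,-0.55,0,0,0],
    [1,0,-0.55,0,0,0],
    [1,0,-0.55,0,0,0],
    [1,0,-0.55,0,0,0],
    [1,0,-0.55,0,0,0],
    [1,0,-0.55,0,0,0],
  ],
  jaw=1,
)

```text
clock: 1.7
eef_pos: [583.6, 198.1, 231.2]
tool_rot: [-1.571, 0.0, -0.348]
force: [1.0, 0.1, 0.5]
width: 85.3
```

Request:
apply_moves(
  targets=[
    [0.5,0,-0.25,0,0,0],
    [0,0,0,0,-1,0],
    [0,0,0,0,-1,0],
    [0,0,0,0,-1,0],
    [0,0,0,0,-1,0],
    [0,0,0,0,-0.57,0],
    [0,0,0,0,0,0],
    [0,0,0,0,0,0],
    [0,0,0,0,0,0],
  ],
)

```text
clock: 2.82
eef_pos: [598.0, 183.4, 231.3]
tool_rot: [-1.571, 0.0, 0.29]
force: [-0.7, 0.1, -0.1]
width: 85.6
```

Run:
```python
from h import *
s=read_state();print(s['clock'],s['eef_pos'],s['tool_rot'],s['qpos'].round(2))
cv2.imwrite('pics/w1.png',get_image('wrist')[:,:,::-1])
```

```text
2.825 [597.98818954 183.40227367 231.2717005 ] [-1.57072285e+00  1.66631218e-04  2.89978227e-01] [-0.26  0.59 -0.13  1.59  0.09  0.97  1.44]
```

View pics/w1.png

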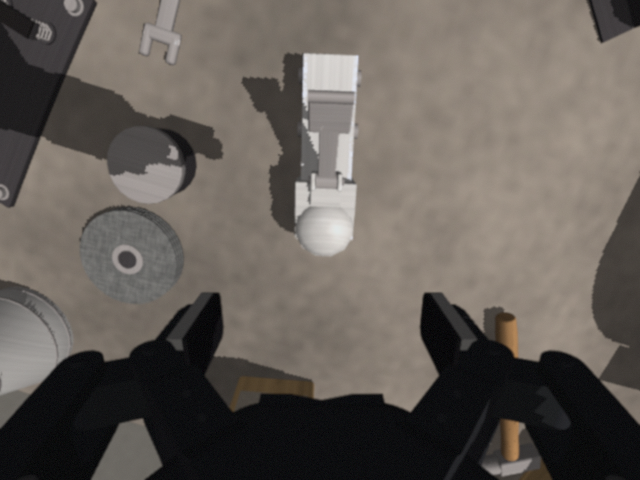

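The wrist view shows the tongue's rear corners at (303,54) and (358,54), and the dome circle centred near (325.5,231) with a 28.5 px radius.

Run:
```python
from h import *
np.set_printoptions(precision=1,suppress=True)
c=calibration('wrist');s=read_state()
L,Rr=onz(c,(303,54),34),onz(c,(358,54),34);print('tongue end',L,Rr,np.linalg.norm(L-Rr))
d=onz(c,(325.5,231),30);m=(L+Rr)/2;v=d-m;yaw=np.arctan2(v[1],v[0])
print('dome',d,'len',np.linalg.norm(v[:2]),'yaw',yaw, 'yaw from end',np.arctan2(Rr[1]-L[1],Rr[0]-L[0])-np.pi/2)
u=np.array([np.cos(yaw),np.sin(yaw),0]);o=m+162*u;print('origin by tongue',o,'by dome',d)
o=(o+d)/2;g=o-20*u;g[2]=60
print('delta',delta(g,down(yaw)))
```

```text
tongue end [464.  124.8  34. ] [449.5 173.   34. ] 50.35860401517892
dome [620.4 193.5  30. ] len 169.6551290571752 yaw 0.2662861783363429 yaw from end 0.29147532442533297
origin by tongue [613.  191.5  34. ] by dome [620.4 193.5  30. ]
delta (array([0. , 4.3, 0.1]), array([-0. ,  0.2, -0. ]))
```

Request:
apply_moves(
  targets=[
    [-0.03,0.5,0.1,0,0.1,0],
    [0,1,0,0,0,0],
    [0,1,0,0,0,0],
    [0,1,0,0,0,0],
    [0,1,0,0,0,0],
    [0,0.5,0,0,0,0],
    [0,0.3,0,0,0,0],
    [0,0.2,0,0,0,0],
    [0,0,0,0,0,0],
    [0,0,0,0,0,0],
  ],
)

```text
clock: 4.12
eef_pos: [596.6, 186.8, 12.3]
tool_rot: [-1.571, -0.002, 0.276]
force: [-0.1, -0.3, 0.6]
width: 85.3
```

Run:
```python
from h import *
s=read_state();print(s['clock'],s['eef_pos'],s['tool_rot'],s['force'])
a=get_image('wrist');b=get_image('side')[190:260,285:405]
cv2.imwrite('pics/w2.png',np.hstack([a[:, :],]) [:,:,::-1]);cv2.imwrite('pics/s2.png',cv2.resize(b,None,fx=6,fy=6)[:,:,::-1])
```

```text
4.125 [596.62249455 186.81998946  12.26892643] [-1.57067554 -0.00172789  0.27623813] [-0.06127631 -0.33659865  0.55846731]
```

View pics/w2.png

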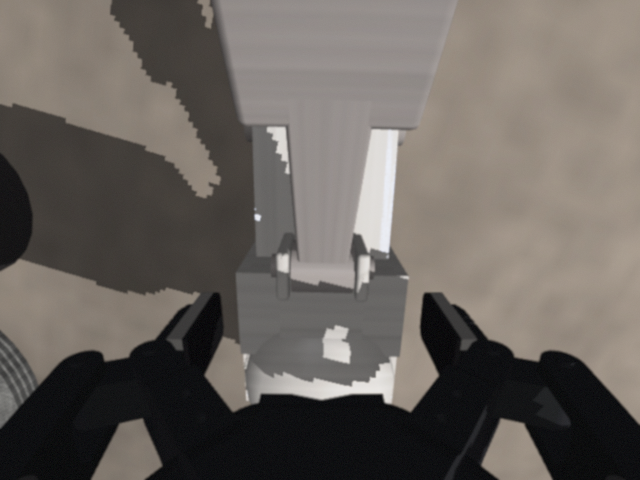

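The jaws straddle the block centrally (rear edge at row 276, from 237 to 408 px). I'll check x from the block's rear edge (x=-46).

Run:
```python
from h import *
np.set_printoptions(precision=1,suppress=True)
c=calibration('wrist');s=read_state();R0=R(s['tool_rot'])
for p in [(237,275),(408,277)]: print(R0.T@(onz(c,p,40)-s['eef_pos']))
```

```text
[-23.7 -27.9 -32.1]
[-22.9 -27.9  30.8]
```

Request:
apply_moves(
  targets=[
    [0,0.05,0,0,0,0],
    [0,0,0,0,0,0],
    [0,0,0,0,0,0],
    [0,0,0,0,0,0],
    [0,0,0,0,0,0],
    [0,0,0,0,0,0],
    [0,0,0,0,0,0],
    [0,0,0,0,0,0],
  ],
  jaw=-1,
)

```text
clock: 5.22
eef_pos: [596.0, 186.5, 9.6]
tool_rot: [-1.571, -0.0, 0.276]
force: [-1.2, -1.0, 5.3]
width: 57.1
```

Request:
apply_moves(
  targets=[
    [0,0,0,0,0,0],
    [0,0,0,0,0,0],
    [0,-0.1,0,0,0,0],
    [0,-0.3,0,0,0,0],
    [0,-0.6,0,0,0,0],
    [0,-1,0,0,0,0],
    [0,-1,0,0,0,0],
    [0,-1,0,0,0,0],
    [0,0,0,0,0,0],
    [0,0,0,0,0,0],
  ],
)

```text
clock: 6.48
eef_pos: [594.6, 186.1, 168.0]
tool_rot: [-1.571, 0.003, 0.276]
force: [-0.3, 0.0, -7.4]
width: 57.2
```

Run:
```python
from h import *
s=read_state();print(s['clock'],s['eef_pos'],s['tool_rot'],s['force'],s['torque'],s['width'])
for n in('scene','side'):
    cv2.imwrite(f'pics/{n}3.png',get_image(n)[:,:,::-1])
cv2.imwrite('pics/w3.png',get_image('wrist')[:,:,::-1])
def crop(n,x0,y0,w,h,f): return cv2.resize(cv2.imread(n)[y0:y0+h,x0:x0+w],None,fx=f,fy=f,interpolation=cv2.INTER_CUBIC)
a=crop('pics/side3.png',270,140,160,120,4)
cv2.imwrite('pics/v3.png',a)
```

```text
6.475 [594.60200747 186.09427182 167.99486734] [-1.57102807  0.00274086  0.27646515] [-0.2640728   0.04544282 -7.43503705] [ 0.04024802 -0.07853157 -0.02100342] 57.202980596457316
```

View pics/v3.png

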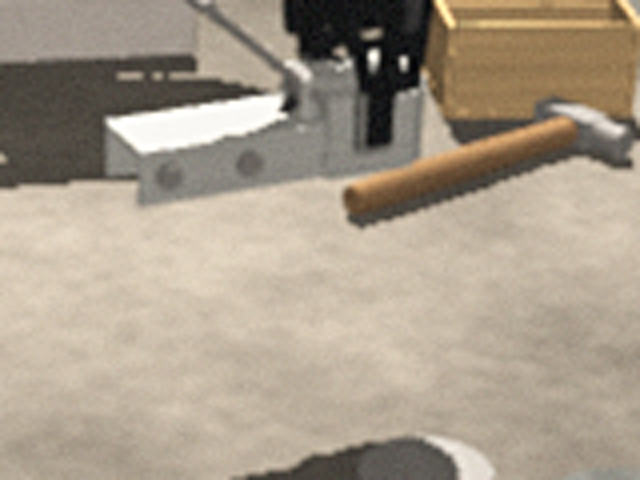

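The side crop shows the coupler held, apparently level (underside points at tongue (304.5,191) and cheek front (374.5,180.8)). I'll check pitch and measure the stand.

Run:
```python
from h import *
np.set_printoptions(precision=2,suppress=True)
s=read_state();R0=R(s['tool_rot']);b=calibration('side');a=calibration('scene')
def onplane(c,px,lat): # tool z = lat
    o,d=ray(c,px);o=R0.T@(o-s['eef_pos']);d=R0.T@d;return o+d*(lat-o[2])/d[2]
# tool x fwd, y down, z = left
P=[onplane(b,(304.5,191),-25),onplane(b,(374.5,180.75),-29),onplane(b,(351.5,184.5),-29)];print('underside pts tool',*P)
im=cv2.imread('pics/scene3.png');g=cv2.cvtColor(im,cv2.COLOR_BGR2GRAY)
m=((g<75)).astype(np.uint8)*255;m[:,:190]=0;m[:,280:]=0;m[:240]=0;m[345:]=0
m=cv2.morphologyEx(m,cv2.MORPH_CLOSE,np.ones((5,5)));m=cv2.morphologyEx(m,cv2.MORPH_OPEN,np.ones((3,3)))
cs,_=cv2.findContours(m,cv2.RETR_EXTERNAL,cv2.CHAIN_APPROX_NONE);k=max(cs,key=cv2.contourArea)[:,0]
pts=np.array([onz(a,p,10)[:2] for p in k],np.float32);r=cv2.minAreaRect(pts);print(r,cv2.boxPoints(r))
H=cv2.convexHull(pts)[:,0]
# ball: bright blob
v=cv2.resize(im[235:350,185:285],None,fx=4,fy=4,interpolation=cv2.INTER_CUBIC)
cv2.drawContours(v,[((k-[185,235])*4+2).astype(int)],-1,(0,0,255),1)
b0=cv2.imread('pics/side3.png')[270:365,305:465];w=cv2.resize(b0,None,fx=3,fy=3,interpolation=cv2.INTER_CUBIC)
W=np.zeros((460,800,3),np.uint8);W[:v.shape[0],:400]=v
w2=cv2.resize(b0[:, 60:160],None,fx=4,fy=4,interpolation=cv2.INTER_CUBIC);W[:w2.shape[0],400:800]=w2
cv2.imwrite('pics/stand.png',W)
```

```text
underside pts tool [-143.68    7.5   -25.  ] [ 36.44  10.51 -29.  ] [-25.77   9.78 -29.  ]
((570.9911499023438, -177.97967529296875), (210.90997314453125, 266.3447265625), 88.52169799804688) [[ 435.14 -279.96]
 [ 701.4  -286.84]
 [ 706.84  -76.  ]
 [ 440.58  -69.12]]
```

View pics/stand.png

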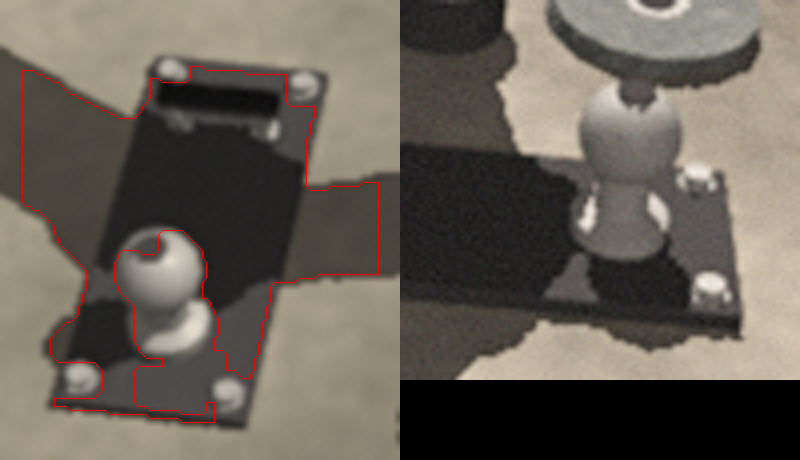

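Scene: ball centre ≈(224.8,302.4), plate corners ≈(222.9,248.9), (266.6,253), (246.1,339), (197.4,334.5). Side: ball ≈(422.4,302.6). The arm's shadow spoilt the mask, so I'm using these points.

Run:
```python
from h import *
np.set_printoptions(precision=3,suppress=True)
b=calibration('side');a=calibration('scene')
ball,e=tri(ray(a,(224.8,302.4)),ray(b,(422.4,302.6)));print('ball',ball,e, onz(a,(224.8,302.4),66),onz(b,(422.4,302.6),66))
TL,TR,BR,BL=[onz(a,p,10)[:2] for p in[(222.9,248.9),(266.6,253),(246.1,339),(197.4,334.5)]]
ang=lambda v:np.arctan2(v[1],v[0])
print('long',ang(BL-TL),ang(BR-TR),'short',ang(TR-TL)-np.pi/2,ang(BR-BL)-np.pi/2,np.linalg.norm(BL-TL),np.linalg.norm(BR-TR),np.linalg.norm(TR-TL),np.linalg.norm(BR-BL))
c=(TL+TR+BR+BL)/4;y=(ang(BL-TL)+ang(BR-TR))/2;u=np.array([np.cos(y),np.sin(y)])
print('ball by plate',c+70*u)
y=-.3;u=np.array([np.cos(y),np.sin(y)])
print(delta([*(ball[:2]-20*u),168],down(y)))
```

```text
ball [ 637.98  -198.574   66.285] [np.float64(0.8), np.float64(0.8)] [ 638.529 -199.052   66.   ] [ 637.803 -197.311   66.   ]
long -0.29470274881981395 -0.29745156150678537 short -0.29167887935318815 -0.2713857924558598 246.26045151237074 244.02803033850776 110.80273990966793 110.16139177172933
ball by plate [ 639.553 -201.437]
(array([-1.998, -0.011, -9.276]), array([ 0.01 ,  4.128, -0.028]))
```

Request:
apply_moves(
  targets=[
    [-0.2,0,-0.4,0,0,0],
    [-0.2,0,-0.8,0,0,0],
    [-0.2,0,-1,0,0,0],
    [-0.2,0,-1,0,0,0],
    [-0.2,0,-1,0,0,0],
    [-0.2,0,-1,0,0,0],
    [-0.2,0,-1,0,0,0],
    [-0.2,0,-1,0,0,0],
    [-0.2,0,-1,0,0,0],
    [-0.2,0,-0.7,0,0,0],
    [0,0,-0.38,0,0,0],
  ],
)

```text
clock: 8.0
eef_pos: [618.2, -196.3, 168.5]
tool_rot: [-1.571, 0.003, 0.272]
force: [0.2, 0.3, -6.1]
width: 57.0
```

Request:
apply_moves(
  targets=[
    [0,0,0,0,0.4,0],
    [0,0,0,0,0.6,0],
    [0,0,0,0,0.6,0],
    [0,0,0,0,0.6,0],
    [0,0,0,0,0.6,0],
    [0,0,0,0,0.6,0],
    [0,0,0,0,0.4,0],
    [0,0,0,0,0.27,0],
    [0,0,0,0,0,0],
    [0,0,0,0,0,0],
    [0,0,0,0,0,0],
    [0,0,0,0,0,0],
  ],
)

```text
clock: 9.5
eef_pos: [620.2, -192.4, 169.3]
tool_rot: [-1.571, -0.0, -0.292]
force: [0.4, -0.2, -5.6]
width: 57.4
```

Run:
```python
from h import *
s=read_state();print(s['clock'],s['eef_pos'],s['tool_rot'],s['force'],s['torque'],s['width'])
for n in('scene','side','wrist'):
    cv2.imwrite(f'pics/{n}4.png',get_image(n)[:,:,::-1])
def crop(n,x0,y0,w,h,f): return cv2.resize(cv2.imread(n)[y0:y0+h,x0:x0+w],None,fx=f,fy=f,interpolation=cv2.INTER_CUBIC)
A=crop('pics/scene4.png',185,225,100,125,4);B=crop('pics/side4.png',305,200,150,150,400/150)
W=np.zeros((500,800,3),np.uint8);W[:500,:400]=A;W[:400,400:]=B
cv2.imwrite('pics/v4.png',W)
```

```text
9.5 [ 620.19966202 -192.41987809  169.31471393] [-1.57072174e+00 -3.54390016e-05 -2.91930217e-01] [ 0.3747829  -0.21208925 -5.58111083] [-0.05919188 -0.16517261 -0.04195158] 57.39692813678201
```

View pics/v4.png

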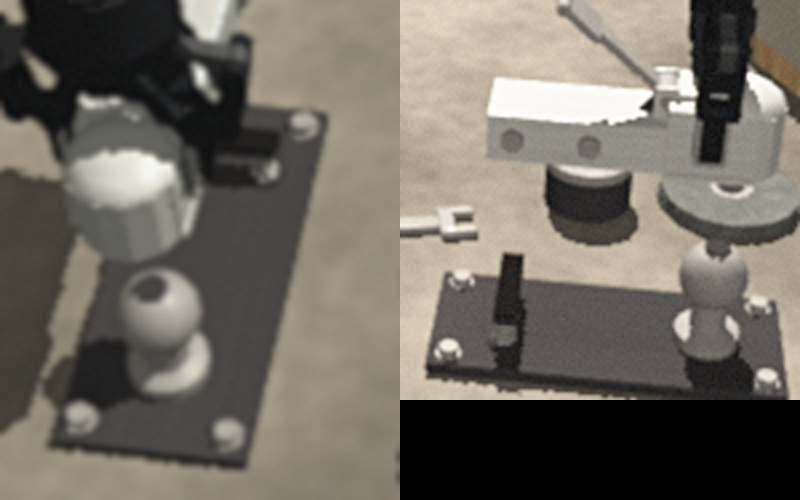

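Relevant pixels: side view — tongue bottom corner (337.6,259.2), tongue/cheek bottom step (405.1,264.5), nose extreme (449.7,~250). Scene — nose bottom front (215.9,290).

Run:
```python
from h import *
np.set_printoptions(precision=1,suppress=True)
s=read_state();R0=R(s['tool_rot']);b=calibration('side');a=calibration('scene')
def W(x,y,z,o=20): return s['eef_pos']+R0@[x+o,9-z,y]
print('side pred tongue corner',proj(b,W(-162,-25,0)),'step',proj(b,W(-46,-29,0)),'nose max u',max((proj(b,W(29*np.cos(t),29*np.sin(t),20)) for t in np.linspace(-1.6,1.6,60)),key=lambda p:p[0]))
ns=[proj(a,W(29*np.cos(t),29*np.sin(t),0)) for t in np.linspace(-1.6,1.6,60)]
print('scene nose bottom pred',max(ns,key=lambda p:p[1]),'left cheek',proj(a,W(0,-29,30)),proj(a,W(11,-29,0)))
print('rear top corner side',proj(b,W(-162,-25,34)),'top far',proj(b,W(-162,25,34)))
# wrist: tongue corners
c=calibration('wrist');print('wrist corners pred',proj(c,W(-162,-25,34)),proj(c,W(-162,25,34)),proj(c,W(-46,-29,48)),proj(c,W(-46,29,48)))
im=cv2.imread('pics/wrist4.png');cv2.imwrite('pics/v5.png',im)
```

```text
side pred tongue corner [336.9 259.7] step [403.5 266.1] nose max u [447.6 251.7]
scene nose bottom pred [217.9 288.8] left cheek [203.4 267.3] [204.4 280.2]
rear top corner side [337.6 242.9] top far [340.1 229.3]
wrist corners pred [ 240.7 -105.2] [ 410.4 -105. ] [238.1 280. ] [412. 280.]
```

View pics/v5.png

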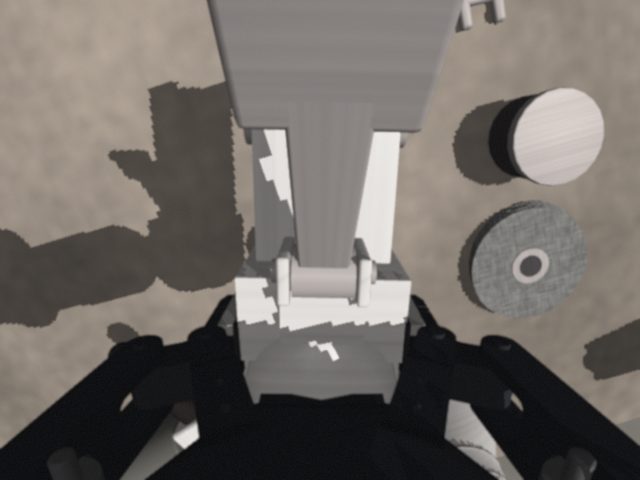

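Wrist: block rear corners (235,282) and (411,282) match the prediction, so the coupler sits as assumed in the jaws. I'll lower to just above the crown and compare directly.

Request:
apply_moves(
  targets=[
    [-0.05,0.3,-0.02,0,0,0],
    [0,0.5,0,0,0,0],
    [0,0.5,0,0,0,0],
    [0,0.2,0,0,0,0],
    [0,0.05,0,0,0,0],
    [0,0,0,0,0,0],
    [0,0,0,0,0,0],
    [0,0,0,0,0,0],
  ],
)

```text
clock: 10.65
eef_pos: [618.4, -192.7, 107.9]
tool_rot: [-1.571, -0.001, -0.292]
force: [-0.8, -0.1, -5.3]
width: 57.5
```

Run:
```python
from h import *
np.set_printoptions(precision=2,suppress=True)
s=read_state();print(s['clock'],s['eef_pos'],s['tool_rot'],s['force'],s['torque'],s['width'])
for n in('scene','side'): cv2.imwrite(f'pics/{n}5.png',get_image(n)[:,:,::-1])
def crop(n,x0,y0,w,h,f): return cv2.resize(cv2.imread(n)[y0:y0+h,x0:x0+w],None,fx=f,fy=f,interpolation=cv2.INTER_CUBIC)
A=crop('pics/scene5.png',185,265,70,85,6);B=crop('pics/side5.png',330,230,128,100,6)
B=crop('pics/side5.png',388,238,70,85,6)
cv2.imwrite('pics/v6.png',np.hstack([A,B])[:,:800])
```

```text
10.65 [ 618.37 -192.68  107.89] [-1.57 -0.   -0.29] [-0.78 -0.13 -5.25] [-0.05 -0.16 -0.03] 57.452141163119215
```

View pics/v6.png

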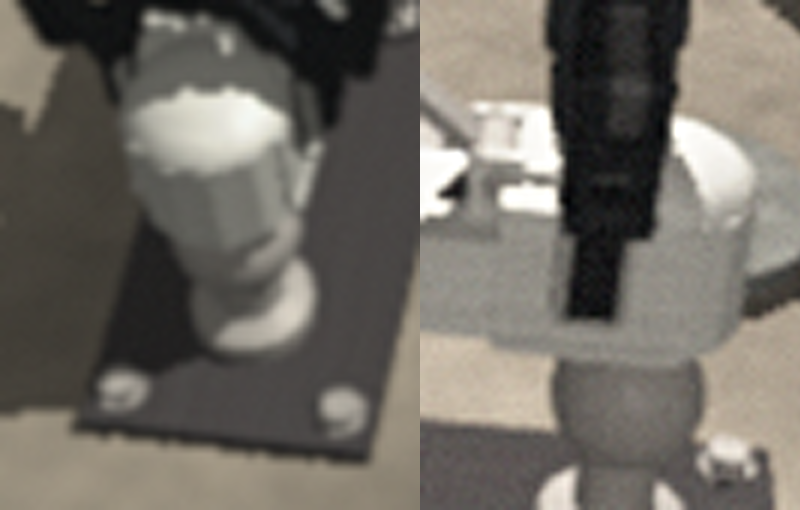

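Side: ball spans crop x 553–703 and the coupler step-to-nose spans 493–757. Scene: nose left edge at crop x≈128–133. I'll compare with the projection.

Run:
```python
from h import *
np.set_printoptions(precision=1,suppress=True)
s=read_state();R0=R(s['tool_rot']);b=calibration('side');a=calibration('scene')
def W(x,y,z,o=20.6): return s['eef_pos']+R0@[x+o,9-z,y]
S=lambda p:(p-[388,238]+.5)*6-.5+[420,0]
A=lambda p:(p-[185,265]+.5)*6-.5
t=np.linspace(-1.7,1.7,80)
print('SIDE crop: step',S(proj(b,W(-46,-29,0))),'nose max',max((S(proj(b,W(29*np.cos(k),29*np.sin(k),20))) for k in t),key=lambda p:p[0]),
 'nose bottom',max((S(proj(b,W(29*np.cos(k),29*np.sin(k),0))) for k in t),key=lambda p:p[1]),'ball',S(proj(b,W(0,0,0)*[1,1,0]+[0,0,66])))
for z in(0,10,20):
  ns=[A(proj(a,W(29*np.cos(k),29*np.sin(k),z))) for k in t]
  print('SCENE z',z,'left',A(proj(a,W(11,-29,z))),min(p[0] for p in ns),'right',A(proj(a,W(11,29,z))),max(p[0] for p in ns),'bot',max(p[1] for p in ns))
print('ball',A(proj(a,W(0,0,0)*[1,1,0]+[0,0,66])))
g=cv2.imread('pics/scene5.png').astype(int)[:,:,1]
for v in(285,288,291,294): print(v,g[v,198:242].tolist())
```

```text
SIDE crop: step [491.7 347.8] nose max [748.1 261.7] nose bottom [660.6 361.3] ball [630.7 392.5]
SCENE z 0 left [144.7 191.8] 149.704599787824 right [302.8 208.2] 310.96754562641445 bot 242.5439075534846
SCENE z 10 left [140.4 176. ] 145.4547477995818 right [299.5 192.4] 307.7171571258435 bot 226.7976307796382
SCENE z 20 left [136.  159.9] 141.15276487553535 right [296.1 176.3] 304.42686778598863 bot 210.85174284181937
ball [242.5 225.4]
285 [65, 65, 65, 65, 64, 66, 76, 91, 110, 131, 149, 165, 176, 183, 189, 195, 199, 204, 209, 213, 216, 219, 222, 224, 229, 235, 242, 245, 245, 243, 238, 232, 228, 216, 178, 118, 64, 55, 69, 68, 48, 27, 32, 53]
288 [65, 64, 65, 65, 64, 64, 67, 79, 105, 125, 132, 140, 153, 167, 178, 187, 194, 199, 206, 212, 217, 221, 221, 223, 223, 224, 227, 228, 226, 224, 216, 197, 178, 163, 148, 112, 74, 60, 84, 112, 98, 73, 69, 70]
291 [65, 65, 64, 65, 62, 62, 62, 67, 80, 90, 94, 100, 114, 131, 143, 154, 163, 172, 178, 182, 186, 192, 195, 196, 196, 193, 186, 180, 174, 166, 153, 146, 138, 124, 134, 147, 142, 130, 139, 130, 96, 70, 68, 69]
294 [64, 62, 62, 63, 63, 62, 64, 63, 70, 83, 89, 88, 88, 91, 99, 103, 100, 97, 99, 109, 120, 123, 120, 118, 119, 115, 113, 112, 117, 130, 141, 145, 140, 123, 120, 136, 153, 171, 154, 106, 71, 68, 69, 71]
```

Height and level agree with the prediction. The coupler sits about 1–2 mm too far forward, with no clear lateral offset. I'll shift back a bit and lower in steps, watching the force.

Request:
apply_moves(
  targets=[
    [-0.03,0.2,0,0,0,0],
    [0,0.15,0,0,0,0],
    [0,0.1,0,0,0,0],
    [0,0,0,0,0,0],
    [0,0,0,0,0,0],
  ],
)

```text
clock: 11.38
eef_pos: [617.1, -192.3, 89.4]
tool_rot: [-1.571, -0.0, -0.292]
force: [0.6, 0.3, -6.1]
width: 57.5
```

Request:
apply_moves(
  targets=[
    [0,0.05,0,0,0,0],
    [0,0.05,0,0,0,0],
    [0,0,0,0,0,0],
    [0,0,0,0,0,0],
  ],
)

```text
clock: 11.88
eef_pos: [616.9, -192.2, 85.3]
tool_rot: [-1.571, -0.0, -0.292]
force: [0.0, -1.0, -5.4]
width: 57.5
```

Request:
apply_moves(
  targets=[
    [0,0.05,0,0,0,0],
    [0,0.05,0,0,0,0],
    [0,0,0,0,0,0],
    [0,0,0,0,0,0],
  ],
)

```text
clock: 12.38
eef_pos: [616.9, -192.2, 81.3]
tool_rot: [-1.571, 0.0, -0.292]
force: [0.3, -0.3, -6.3]
width: 57.2
```

Request:
apply_moves(
  targets=[
    [0,0.025,0,0,0,0],
    [0,0.025,0,0,0,0],
    [0,0,0,0,0,0],
  ],
)

```text
clock: 12.75
eef_pos: [616.8, -192.2, 79.2]
tool_rot: [-1.571, 0.0, -0.292]
force: [0.2, 0.8, -5.6]
width: 57.4
```

Request:
apply_moves(
  targets=[
    [0,0.025,0,0,0,0],
    [0,0.025,0,0,0,0],
    [0,0,0,0,0,0],
  ],
)

```text
clock: 13.12
eef_pos: [616.6, -192.2, 77.3]
tool_rot: [-1.571, 0.001, -0.292]
force: [-0.3, 0.3, -5.5]
width: 57.6
```

Request:
apply_moves(
  targets=[
    [0,0.025,0,0,0,0],
    [0,0.025,0,0,0,0],
    [0,0,0,0,0,0],
  ],
)

```text
clock: 13.5
eef_pos: [616.6, -192.1, 76.0]
tool_rot: [-1.571, 0.0, -0.292]
force: [-5.0, 0.5, 4.4]
width: 57.9
```

Request:
apply_moves(
  targets=[
    [0.015,0,0,0,0,0],
    [0.015,0,0,0,0,0],
    [0,0,0,0,0,0],
    [0,0,0,0,0,0],
  ],
)

```text
clock: 14.0
eef_pos: [616.6, -192.2, 75.9]
tool_rot: [-1.571, 0.003, -0.292]
force: [-7.1, 1.5, 7.1]
width: 57.2
```

Request:
apply_moves(
  targets=[
    [0,0.02,0,0,0,0],
    [0,0.02,0,0,0,0],
    [0,0,0,0,0,0],
  ],
)

```text
clock: 14.38
eef_pos: [616.5, -192.2, 74.6]
tool_rot: [-1.571, 0.003, -0.292]
force: [-8.7, 2.7, 9.9]
width: 57.5
```

Request:
apply_moves(
  targets=[
    [0,0.025,0,0,0,0],
    [0,0.025,0,0,0,0],
    [0,0,0,0,0,0],
  ],
)

```text
clock: 14.75
eef_pos: [616.5, -192.2, 72.7]
tool_rot: [-1.571, 0.003, -0.292]
force: [-7.1, 2.1, 9.1]
width: 57.5
```

Request:
apply_moves(
  targets=[
    [0,0.025,0,0,0,0],
    [0,0.025,0,0,0,0],
    [0,0,0,0,0,0],
  ],
)

```text
clock: 15.12
eef_pos: [616.5, -192.2, 70.4]
tool_rot: [-1.571, 0.003, -0.292]
force: [-7.6, 2.4, 6.0]
width: 57.3
```

Request:
apply_moves(
  targets=[
    [0,0.025,0,0,0,0],
    [0,0.025,0,0,0,0],
    [0,0,0,0,0,0],
  ],
)

```text
clock: 15.5
eef_pos: [616.5, -192.2, 68.3]
tool_rot: [-1.571, 0.003, -0.292]
force: [-7.6, 1.7, 6.3]
width: 57.0
```

Request:
apply_moves(
  targets=[
    [0,0.025,0,0,0,0],
    [0,0.025,0,0,0,0],
    [0,0.025,0,0,0,0],
    [0,0,0,0,0,0],
  ],
)

```text
clock: 16.0
eef_pos: [616.5, -192.2, 64.8]
tool_rot: [-1.571, 0.003, -0.292]
force: [-6.7, 2.1, 3.0]
width: 57.0
```

Request:
apply_moves(
  targets=[
    [0,0.025,0,0,0,0],
    [0,0.025,0,0,0,0],
    [0,0.025,0,0,0,0],
    [0,0,0,0,0,0],
  ],
)

```text
clock: 16.5
eef_pos: [616.5, -192.2, 61.7]
tool_rot: [-1.571, 0.003, -0.292]
force: [-5.9, 2.6, 2.3]
width: 57.2
```

Request:
apply_moves(
  targets=[
    [0,0.025,0,0,0,0],
    [0,0.025,0,0,0,0],
    [0,0.025,0,0,0,0],
    [0,0,0,0,0,0],
  ],
)

```text
clock: 17.0
eef_pos: [616.9, -192.3, 57.5]
tool_rot: [-1.571, 0.003, -0.292]
force: [-3.6, -0.3, -6.9]
width: 57.4
```

Request:
apply_moves(
  targets=[
    [0,0.025,0,0,0,0],
    [0,0.025,0,0,0,0],
    [0,0,0,0,0,0],
  ],
)

```text
clock: 17.38
eef_pos: [617.6, -192.4, 56.1]
tool_rot: [-1.571, 0.001, -0.292]
force: [-3.6, 1.3, -10.2]
width: 57.5
```

Request:
apply_moves(
  targets=[
    [0,0.025,0,0,0,0],
    [0,0.025,0,0,0,0],
    [0,0,0,0,0,0],
  ],
)

```text
clock: 17.75
eef_pos: [618.3, -192.6, 54.6]
tool_rot: [-1.571, -0.0, -0.292]
force: [-2.8, 1.4, -7.7]
width: 57.3
```

Request:
apply_moves(
  targets=[
    [0,0.025,0,0,0,0],
    [0,0,0,0,0,0],
    [0,0,0,0,0,0],
  ],
)

```text
clock: 18.12
eef_pos: [618.6, -192.7, 53.9]
tool_rot: [-1.571, -0.001, -0.292]
force: [-1.5, 0.6, -6.9]
width: 57.3
```

Request:
apply_moves(
  targets=[
    [0,0.025,0,0,0,0],
    [0,0,0,0,0,0],
    [0,0,0,0,0,0],
  ],
)

```text
clock: 18.5
eef_pos: [618.7, -192.7, 53.4]
tool_rot: [-1.571, -0.001, -0.292]
force: [-1.6, 0.6, 1.4]
width: 57.2
```

Request:
apply_moves(
  targets=[
    [0,0.025,0,0,0,0],
    [0,0,0,0,0,0],
    [0,0,0,0,0,0],
  ],
)

```text
clock: 18.88
eef_pos: [618.7, -192.7, 53.3]
tool_rot: [-1.571, -0.002, -0.292]
force: [-4.8, 1.2, 8.9]
width: 57.3
```

Request:
apply_moves(
  targets=[
    [0,0.025,0,0,0,0],
    [0,0,0,0,0,0],
    [0,0,0,0,0,0],
  ],
)

```text
clock: 19.25
eef_pos: [618.7, -192.8, 53.2]
tool_rot: [-1.571, -0.002, -0.292]
force: [-6.0, 1.4, 13.9]
width: 57.4
```

Request:
apply_moves(
  targets=[
    [0,-0.04,0,0,0,0],
    [0,0,0,0,0,0],
    [0,0,0,0,0,0],
  ],
)

```text
clock: 19.62
eef_pos: [618.8, -192.8, 53.3]
tool_rot: [-1.571, -0.002, -0.292]
force: [-2.9, 0.6, 7.9]
width: 57.1
```

Request:
apply_moves(
  targets=[
    [0,0,0,0,0,0],
    [0,0,0,0,0,0],
    [0,0,0,0,0,0],
    [0,0,0,0,0,0],
    [0,0,0,0,0,0],
  ],
  jaw=1,
)

```text
clock: 20.25
eef_pos: [618.1, -192.6, 52.2]
tool_rot: [-1.571, 0.0, -0.292]
force: [-0.7, 0.3, 0.7]
width: 85.7
```

Request:
apply_moves(
  targets=[
    [0,-0.2,0,0,0,0],
    [0,-0.5,0,0,0,0],
    [0,-1,0,0,0,0],
    [0,-1,0,0,0,0],
    [0,-1,0,0,0,0],
    [0,-0.5,0,0,0,0],
    [0,0,0,0,0,0],
    [0,0,0,0,0,0],
    [0,0,0,0,0,0],
  ],
)

```text
clock: 21.38
eef_pos: [617.3, -192.4, 219.1]
tool_rot: [-1.571, 0.002, -0.292]
force: [-0.4, 0.2, 0.6]
width: 85.0
```

Run:
```python
from h import *
np.set_printoptions(precision=1,suppress=True)
s=read_state();print(s['clock'],s['eef_pos'],s['tool_rot'],s['force'],s['width'])
c=calibration('wrist');im=get_image('wrist');cv2.imwrite('pics/w6.png',im[:,:,::-1]);side=get_image('side');cv2.imwrite('pics/side6.png',side[:,:,::-1])
# expectations with origin (637.9,-198.5), yaw -.292
Y=Ro.from_euler('z',-.292).as_matrix();P=lambda x,y,z:proj(c,np.array([637.9,-198.5,0])+Y@[x,y,z])
print('rest ends',P(-142,-37,44),P(-142,37,44),'rear edge',P(-162,-25,78),P(-162,25,78),'plate rear',P(-195,-55,10),P(-195,55,10))
cv2.imwrite('pics/v7.png',np.hstack([im[:300,200:440],side[220:340,310:470].repeat(3,0).repeat(3,1)[:300]])[:,:,::-1])
```

```text
21.375 [ 617.3 -192.4  219.1] [-1.6  0.  -0.3] [-0.4  0.2  0.6] 85.01453165919416
rest ends [280.4  78.6] [365.4  78.7] rear edge [290.2  43.5] [356.   43.5] plate rear [263.9  24.5] [381.7  24.5]
```

View pics/v7.png

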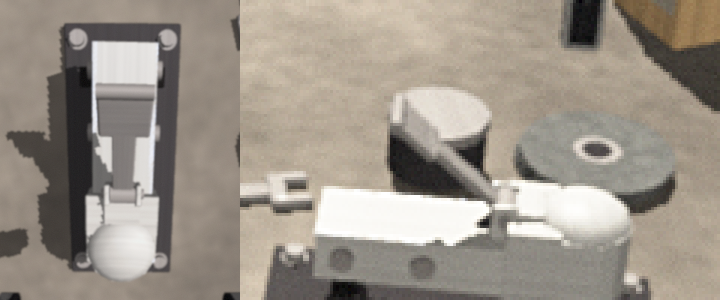

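The wrist view shows the coupler seated: plate rear corners near px (266,23) and (381,23), tongue rear from ~292 to 359. The side view shows it level with the lever up. I'll measure the alignment numerically.

Run:
```python
from h import *
np.set_printoptions(precision=2,suppress=True)
c=calibration('wrist');g=cv2.GaussianBlur(cv2.imread('pics/w6.png')[:,:,1],(3,3),0).astype(int)
for v in(28,34,50,60,70,78,150,230,260): print(v,'L',g[v,258:298].tolist(),'R',g[v,350:390].tolist())
```

```text
28 L [137, 127, 111, 91, 75, 63, 59, 63, 68, 71, 72, 72, 72, 76, 83, 94, 105, 112, 114, 113, 110, 106, 99, 88, 79, 73, 72, 72, 72, 72, 71, 71, 71, 72, 72, 71, 71, 71, 71, 72] R [73, 72, 72, 73, 74, 74, 74, 74, 74, 73, 73, 74, 76, 80, 86, 93, 97, 99, 97, 93, 86, 80, 75, 73, 73, 74, 74, 73, 74, 82, 100, 125, 142, 148, 148, 148, 148, 147, 147, 147]
34 L [139, 126, 103, 82, 70, 63, 58, 60, 67, 75, 94, 125, 154, 170, 175, 177, 176, 174, 172, 171, 172, 173, 174, 174, 174, 171, 165, 147, 119, 91, 76, 72, 72, 72, 71, 71, 71, 71, 72, 72] R [73, 73, 73, 73, 74, 74, 74, 81, 103, 130, 151, 166, 175, 178, 179, 180, 178, 175, 173, 173, 174, 175, 175, 170, 157, 133, 104, 83, 77, 86, 108, 131, 145, 150, 150, 150, 149, 149, 148, 148]
50 L [141, 126, 101, 80, 71, 67, 62, 61, 66, 71, 72, 72, 72, 73, 75, 79, 85, 90, 93, 94, 93, 91, 87, 81, 76, 72, 71, 71, 72, 72, 71, 71, 84, 122, 174, 214, 230, 234, 232, 228] R [228, 229, 230, 230, 229, 229, 227, 206, 156, 103, 78, 76, 82, 92, 102, 112, 117, 117, 114, 108, 99, 88, 81, 76, 74, 73, 73, 74, 79, 94, 116, 134, 142, 144, 145, 145, 145, 146, 146, 146]
60 L [14
[... 1482 characters left out ...]
, 40, 35, 34, 34, 34, 33, 34, 34, 34, 34, 34, 34, 37, 55, 95, 148, 189, 207, 211, 211, 212, 211, 206, 196, 179, 161, 149] R [213, 213, 213, 214, 213, 204, 179, 136, 95, 75, 71, 72, 71, 70, 69, 69, 69, 70, 70, 72, 80, 100, 124, 142, 148, 149, 148, 146, 145, 144, 142, 141, 140, 139, 138, 138, 138, 138, 138, 139]
260 L [134, 130, 124, 117, 116, 120, 122, 118, 109, 96, 81, 70, 62, 54, 47, 48, 59, 72, 79, 83, 85, 84, 83, 81, 81, 82, 86, 97, 121, 153, 170, 162, 138, 122, 122, 132, 142, 152, 158, 163] R [216, 216, 219, 217, 207, 189, 175, 170, 168, 166, 165, 165, 166, 166, 164, 158, 141, 114, 91, 91, 109, 129, 138, 141, 141, 141, 141, 141, 140, 139, 139, 138, 137, 136, 135, 134, 133, 132, 131, 131]
```

Run:
```python
from h import *
np.set_printoptions(precision=2,suppress=True)
c=calibration('wrist')
Y=Ro.from_euler('z',-.292).as_matrix();F=lambda p,z:Y.T@(onz(c,p,z)-[637.9,-198.5,0])
print('tongue r50',F((291.7,50),78),F((358.3,50),78));print('tongue r150',F((353.7+.3,150),78))
print('bolts',F((278,30),18),F((367.2,30),18),'plate',F((266.5,34),10),F((380.3,34),10))
print('rest',F((279.5,74),44),F((364,74),44),'block r230',F((285.1,230),92),F((357,230),92))
print('plate front r230 right',F((378.6,230),10),F((379.5,50),10))
```

```text
tongue r50 [-157.09  -23.97   78.  ] [-157.11   26.88   78.  ]
tongue r150 [-82.13  25.3   78.  ]
bolts [-187.64  -40.99   18.  ] [-187.64   40.58   18.  ] plate [-186.47  -52.82   10.  ] [-186.49   53.97   10.  ]
rest [-145.49  -37.65   44.  ] [-145.48   35.66   44.  ] block r230 [-18.29 -31.29  92.  ] [-18.3   28.13  92.  ]
plate front r230 right [ 4.5  60.37 10.  ] [-172.52   53.73   10.  ]
```

Seated height agrees (TCP 53.2 against 53 expected). Tongue yaw is off by about 1° (roughly 2 mm at the rest), which is acceptable for now; I'll recheck it after latching. Next: shut the fingers, move over the paddle and press.

Request:
apply_moves(
  targets=[
    [-0.3,0,0,0,0,0],
    [-0.6,0,0,0,0,0],
    [-0.6,0,0,0,0,0],
    [-0.5,0,0,0,0,0],
    [-0.29,0,0,0,0,0],
    [0,0.3,0,0,0,0],
    [0,0.5,0,0,0,0],
    [0,0.3,0,0,0,0],
    [0,0,0,0,0,0],
    [0,0,0,0,0,0],
  ],
  jaw=-1,
)

```text
clock: 22.72
eef_pos: [530.8, -166.4, 176.5]
tool_rot: [-1.571, -0.001, -0.292]
force: [0.4, -0.2, 0.5]
width: -0.2
```

Request:
apply_moves(
  targets=[
    [0,0.1,0,0,0,0],
    [0,0.1,0,0,0,0],
    [0,0.1,0,0,0,0],
    [0,0,0,0,0,0],
  ],
)

```text
clock: 23.22
eef_pos: [530.1, -166.1, 163.9]
tool_rot: [-1.571, 0.001, -0.292]
force: [-1.2, 0.7, -0.4]
width: 0.0
```

Request:
apply_moves(
  targets=[
    [0,0.08,0,0,0,0],
    [0,0.08,0,0,0,0],
    [0,0.08,0,0,0,0],
    [0,0,0,0,0,0],
  ],
)

```text
clock: 23.72
eef_pos: [529.6, -166.0, 155.1]
tool_rot: [-1.571, 0.002, -0.292]
force: [-3.2, 0.9, 7.2]
width: 0.1
```

Request:
apply_moves(
  targets=[
    [-0.01,0.06,0,0,0,0],
    [-0.01,0.06,0,0,0,0],
    [-0.01,0.06,0,0,0,0],
    [-0.01,0.06,0,0,0,0],
    [0,0,0,0,0,0],
  ],
)

```text
clock: 24.35
eef_pos: [524.6, -164.5, 147.0]
tool_rot: [-1.571, 0.008, -0.292]
force: [-12.9, 5.1, 26.8]
width: 0.4
```

Request:
apply_moves(
  targets=[
    [-0.015,0.06,0,0,0,0],
    [-0.015,0.06,0,0,0,0],
    [-0.015,0.06,0,0,0,0],
    [-0.015,0.06,0,0,0,0],
    [0,0,0,0,0,0],
  ],
)

```text
clock: 24.98
eef_pos: [517.8, -162.4, 136.0]
tool_rot: [-1.571, 0.018, -0.292]
force: [-19.3, 5.7, 26.4]
width: 0.2
```

Request:
apply_moves(
  targets=[
    [-0.015,0.06,0,0,0,0],
    [-0.015,0.06,0,0,0,0],
    [-0.015,0.06,0,0,0,0],
    [-0.015,0.06,0,0,0,0],
    [0,0,0,0,0,0],
  ],
)

```text
clock: 25.6
eef_pos: [525.4, -164.7, 127.9]
tool_rot: [-1.571, -0.003, -0.292]
force: [-2.9, 1.2, 16.4]
width: 0.3
```

Request:
apply_moves(
  targets=[
    [-0.01,0.06,0,0,0,0],
    [-0.01,0.06,0,0,0,0],
    [-0.01,0.06,0,0,0,0],
    [0,0,0,0,0,0],
  ],
)

```text
clock: 26.1
eef_pos: [523.4, -164.1, 120.6]
tool_rot: [-1.571, -0.001, -0.292]
force: [-3.9, 1.0, 17.5]
width: -0.1
```

Request:
apply_moves(
  targets=[
    [-0.01,0.06,0,0,0,0],
    [-0.01,0.06,0,0,0,0],
    [-0.01,0.06,0,0,0,0],
    [0,0,0,0,0,0],
  ],
)

```text
clock: 26.6
eef_pos: [521.4, -163.4, 113.1]
tool_rot: [-1.571, 0.001, -0.292]
force: [-5.0, 0.8, 17.4]
width: -0.3
```

Request:
apply_moves(
  targets=[
    [-0.01,0.06,0,0,0,0],
    [-0.01,0.06,0,0,0,0],
    [-0.01,0.06,0,0,0,0],
    [0,0,0,0,0,0],
  ],
)

```text
clock: 27.1
eef_pos: [519.6, -162.9, 105.6]
tool_rot: [-1.571, 0.002, -0.292]
force: [-5.6, 1.6, 16.8]
width: 0.0
```

Request:
apply_moves(
  targets=[
    [0,0.05,0,0,0,0],
    [0,0.05,0,0,0,0],
    [0,0.05,0,0,0,0],
    [0,0,0,0,0,0],
  ],
)

```text
clock: 27.6
eef_pos: [518.7, -162.6, 99.3]
tool_rot: [-1.571, 0.004, -0.292]
force: [-6.6, 2.8, 17.1]
width: -0.0
```

Request:
apply_moves(
  targets=[
    [0,0.05,0,0,0,0],
    [0,0.05,0,0,0,0],
    [0,0.05,0,0,0,0],
    [0,0,0,0,0,0],
  ],
)

```text
clock: 28.1
eef_pos: [518.1, -162.4, 93.3]
tool_rot: [-1.571, 0.005, -0.292]
force: [-6.5, 3.0, 17.5]
width: 0.0
```

Request:
apply_moves(
  targets=[
    [0,0.03,0,0,0,0],
    [0,0.03,0,0,0,0],
    [0,0,0,0,0,0],
  ],
)

```text
clock: 28.48
eef_pos: [518.1, -162.4, 91.0]
tool_rot: [-1.571, 0.005, -0.292]
force: [-8.1, 2.4, 19.0]
width: 0.1
```

Request:
apply_moves(
  targets=[
    [0,0.03,0,0,0,0],
    [0,0.03,0,0,0,0],
    [0,0,0,0,0,0],
  ],
)

```text
clock: 28.85
eef_pos: [518.1, -162.4, 89.1]
tool_rot: [-1.571, 0.005, -0.292]
force: [-8.7, 4.4, 23.9]
width: -0.2
```

Request:
apply_moves(
  targets=[
    [0,0.03,0,0,0,0],
    [0,0.03,0,0,0,0],
    [0,0,0,0,0,0],
  ],
)

```text
clock: 29.22
eef_pos: [518.1, -162.4, 87.5]
tool_rot: [-1.571, 0.005, -0.292]
force: [-11.0, 4.5, 30.4]
width: -0.3
```

The force now rises with depth (17 → 30 N), so the lever is on its stop. Lifting off to inspect.

Request:
apply_moves(
  targets=[
    [0,-0.1,0,0,0,0],
    [0,-0.1,0,0,0,0],
    [0,-0.2,0,0,0,0],
    [0,-0.5,0,0,0,0],
    [0.5,-1,0,0,0,0],
    [0.6,-1,0,0,0,0],
    [0.6,-0.6,0,0,0,0],
    [0.5,0,0,0,0,0],
    [0,0,0,0,0,0],
    [0,0,0,0,0,0],
    [0,0,0,0,0,0],
  ],
)

```text
clock: 30.6
eef_pos: [604.1, -188.4, 224.8]
tool_rot: [-1.571, 0.001, -0.292]
force: [0.4, -0.1, -0.3]
width: 0.6
```

Run:
```python
from h import *
np.set_printoptions(precision=2,suppress=True)
s=read_state();print(s['clock'],s['eef_pos'],s['tool_rot'],s['force'],s['width'])
c=calibration('wrist');im=get_image('wrist');cv2.imwrite('pics/w8.png',im[:,:,::-1]);side=get_image('side');cv2.imwrite('pics/side8.png',side[:,:,::-1])
L=cv2.resize(im[0:300,200:440],None,fx=1.6,fy=1.6);Rr=cv2.resize(side[235:355,320:460],None,fx=3.0,fy=3.0,interpolation=cv2.INTER_CUBIC)
W=np.zeros((480,804,3),np.uint8);W[:,:384]=L;W[:360,384:804]=Rr;cv2.imwrite('pics/v8.png',W[:,:800,::-1])
g=cv2.GaussianBlur(im[:,:,1],(3,3),0).astype(int)
for v in(50,60,130):print(v,g[v,255:300].tolist(),g[v,345:390].tolist())
```

```text
30.6 [ 604.14 -188.4   224.76] [-1.57  0.   -0.29] [ 0.36 -0.06 -0.29] 0.5572771962435138
50 [149, 149, 150, 151, 149, 140, 120, 95, 77, 68, 63, 64, 69, 76, 88, 112, 143, 169, 181, 185, 185, 184, 182, 181, 181, 181, 182, 183, 181, 176, 162, 136, 107, 86, 77, 75, 74, 74, 75, 75, 75, 75, 76, 77, 77] [79, 79, 78, 78, 77, 77, 77, 77, 78, 78, 78, 81, 95, 122, 152, 173, 182, 185, 187, 187, 186, 183, 182, 181, 182, 183, 179, 167, 144, 115, 90, 80, 82, 98, 124, 146, 156, 157, 157, 157, 157, 156, 155, 155, 154]
60 [153, 153, 154, 154, 154, 151, 139, 116, 92, 76, 67, 62, 60, 59, 62, 73, 92, 113, 133, 150, 161, 166, 167, 167, 165, 162, 155, 148, 148, 156, 163, 154, 127, 99, 81, 75, 76, 83, 92, 99, 101, 102, 101, 100, 97] [79, 79, 79, 79, 78, 77, 78, 79, 78, 72, 64, 62, 72, 82, 88, 97, 117, 142, 163, 174, 178, 178, 177, 176, 175, 176, 178, 178, 168, 142, 109, 87, 86, 104, 128, 145, 153, 154, 154, 154, 154, 154, 154, 154, 153]
130 [75, 75, 75, 74, 74, 73, 74, 74, 74, 73, 72, 69, 60, 48, 40, 38, 37, 37, 38, 38, 37, 37, 37, 37, 37, 36, 36, 37, 36, 37, 37, 36, 36, 36, 37, 37, 42, 59, 84, 104, 113, 114, 113, 113, 113] [198, 215, 225, 228, 229, 229, 229, 227, 213, 175, 124, 88, 76, 76, 76, 76, 76, 76, 76, 75, 74, 74, 73, 73, 73, 74, 75, 76, 77, 83, 101, 124, 139, 145, 146, 146, 145, 145, 144, 144, 144, 145, 144, 143, 143]
```

View pics/v8.png

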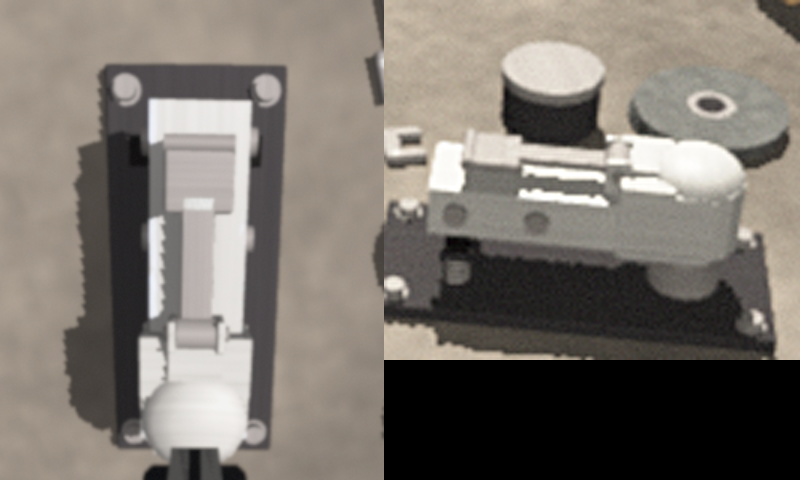

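The picture shows the lever lying level over the tongue, with the coupler flat on ball and rest. I'll check the paddle height numerically against the tongue corner.

```bash
python3 - <<'E'
from h import *
np.set_printoptions(precision=1,suppress=True)
b=calibration('side');Y=Ro.from_euler('z',-.3).as_matrix()
S=lambda x,y,z:(proj(b,np.array([637.9,-198.5,0])+Y@[x,y,z])-[320,235]+.5)*3-.5+[384,0]
print('tongue corners top near/far, bottom',S(-162,-25,78),S(-162,25,78),S(-162,-25,44),'step bottom',S(-46,-29,44),'nose bottom',S(20,-21,44))
for l in(0.8,.75,.7):
  f=.803-l;p=lambda r,y:S(-48-r*np.cos(f)+3*np.sin(f),y,92+r*np.sin(f)+3*np.cos(f))
  print(l,'paddle rear near/far',p(96,-17),p(96,17),'front near',p(60,-17))
E
python3 - <<'E'
import cv2
im=cv2.imread('pics/side8.png')[235:310,325:400]
cv2.imwrite('pics/v9.png',cv2.resize(im,None,fx=8,fy=8,interpolation=cv2.INTER_CUBIC))
E
```

```text
tongue corners top near/far, bottom [429.  189.2] [437.2 143.7] [427.3 233.9] step bottom [615.  255.3] nose bottom [723.3 257.2]
0.8 paddle rear near/far [460.7 161. ] [465.4 130.4] front near [519.8 166.4]
0.75 paddle rear near/far [461.5 154.6] [466.2 124. ] front near [520.5 162.3]
0.7 paddle rear near/far [462.7 148.1] [467.3 117.7] front near [521.4 158.3]
```

```bash
python3 -c "
from cell import *
print(finish_job())"
```

```text
the job is handed in; nothing more can be done
None
```

I set the coupler on the ball, pressed it home, pushed the lever down to its stop, and handed the job in at about 31 s. I can't see the verdict.

- **Seating:** I gripped the coupler across its cheeks and lowered it level. Pushing past the keeper loaded the stand with at most about 16 N. It came home at TCP z = 53.2 mm, against 53 mm predicted, with about 20 N on the ball at the end.
- **Latching:** I pressed the paddle with shut fingers at about 17 N, then up to about 30 N (32 N in total) once it met the stop. Early in the stroke the fingers caught and were pushed back about 7 mm, at up to about 33 N in total, before freeing themselves.
- **Last checks:** In the side picture, the paddle and tongue corners match the predicted positions for a lever angle of 0.80 rad and a level, seated coupler. The robot was clear of everything, and the tin and discs looked undisturbed; I did not recheck the other loose things.
- **Small disagreement:** The wrist view put the tongue about 1.5–2 mm to the side of the rest's middle, about 1° of yaw. I left this uncorrected. My planned close-up of the paddle was refused because the picture limit was reached.

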